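# Turn the tube carousel to the detector and scan

### The arm

A 6-joint arm with a two-finger parallel gripper is mounted at the origin on the work surface. World frame = base frame: x ahead of the robot, y to its left, z up, the work surface at z = 0. Lengths are in m, angles in rad, forces in N, time in s.
With the tool pointing down it reaches from about 0.25 to 0.725 m from the base axis. Payload 9.7 kg.
Tool frame: the origin (TCP) lies between the finger pads; the fingertips stand manip.tips_ahead ahead of it and the grasp point (between the pads) lies 2 mm behind it (manip.tips_ahead is the distance from the TCP to the fingertips, in m); z points along the fingers, y is the line along which they close (so a half turn about z gives the same grasp; the last joint's range is limited). The gripper opens to 85 mm and grips with 20 to 120 N. Pads are 22 mm wide; open, the fingers measure 114 mm over their backs; the gripper's body (76 mm by 85 mm) begins 54 mm behind the grasp point. The pads swing forward as they close: fully open they stand 13 mm farther back than shut.
Start: joints at [1.146, 0.087, 0.176, 1.66, 0, 1.571], TCP at [0.227, 0.501, 0.248] pointing down, gripper open.
Joint ranges: [-3.13, 3.13], [-0.85, 1.81], [-1.15, 1.24], [-2.2, 2.28], [-1.44, 1.52], [-3.14, 3.14]. Speed limits (rad/s): [2.22, 2.22, 2.57, 3.14, 3.14, 3.14].

### API

Orientations are given as a unit quaternion [x, y, z, w].
In Python, from workcell import manip gives the robot as it stands.
- The arm moves only by the tool drive_tool, never from a script. Its argument "increments" is a list of rows, each an object with "linear": the shift along the tool's x, y, z in cm, a list of three; "dr": the turn, a rotation vector about the tool's x, y, z in rad, a list of three. In form: [{"linear": [x, y, z], "dr": [ax, ay, az]}, ...]. A call has 1 to 20 rows; each row shifts and turns the commanded pose from where the row before left it, along the tool's axes as they then stand; what a row does not reach is not made up. A row lasts 1/10 s, in which the tool goes at most 50 mm and 8.59 degrees, less where a joint would pass 70% of its speed; a pose out of reach is approached as far as the arm can. A call with a gripper value outside its range is refused whole. "grip" is the finger opening in cm, from 0 to 8.54, set as the call begins (left out, the last holds). The fingers move at their own pace and stop on an object; the grip force is fixed at half the most. Time passes only in rows, so rows that do not move let the fingers close. It gives the time, the measured TCP pose, the force, the opening and the grip force at its end, in the units of the state.
- manip.sense(): the state, without advancing time (a new reading comes with each control period).
- manip.camera(name): name is "side" or "top"; returns (picture, depth): 420x560x3 uint8, blue, green, red; 420x560 float32, m along the optical axis (not along the pixel's ray), 0 where there is no reading.
- manip.camera_model(name): a dict with "K" (3x3 intrinsics, pixels), "rvec" (rotation vector, rad) and "tvec" (3), from world to camera coordinates, as OpenCV has them. Camera axes: x right, y down, z forward; pixel columns grow to the right and rows downward; lengths in m; the calibration is good to about 2 mm. A picture is of the moment at which its call begins. camera_model takes no time and is no camera call.
- manip.sign_off(): hands the job in; it is judged then, once.
The state is a dict: "time_s": time; "q": joint angles; "joint_vel": joint speeds; "effort": joint torques, N m; "eef_pos": TCP position; "eef_rot": TCP orientation; "ft_force": force on the tool from outside, world axes, zero at the start; "wrist_torque": the same for the moment, N m; "opening": finger opening in m; "gripper_force": force on a finger pad.
Only numpy, scipy, OpenCV 4.12 (cv2) and the standard library are available. Lean on these libraries where they do the work, as an engineer would, in place of code of your own. Each camera call takes 0.05 s, during which the arm holds its last target. There are 200 camera calls.

### The job

On the tube reader, push one of the rotor's arms round with a fingertip until the arm that carries the tube points at the detector, with the tube squarely in front of the lens, then press the scan button all the way down with a fingertip and let it come back up. Do not press the button before the tube is lined up, do not touch the tube itself, and do not lift the rotor off its spindle. Leave the vial, the bottle and the tip box where they stand.

Things in the scene. Friction and masses are not known exactly. Their poses are not given: they have to be found in the camera images.
- reader: fixed white bench instrument, 310 x 430 mm (its x, y), 75 mm high, turned by up to 0.5 rad. Origin on the bench straight under the rotor axis; x points away from its screen side, z up. Flat deck at z = 75 mm, x -150 to +160, y -215 to +215 mm; a black disc (radius 134 mm, 2 mm thick) on it lies under the rotor.
- rotor_axis (a point): point on the upright rotor axis at half the height of the arms, 101 mm above the bench, 26 mm above the deck. Aluminium rotor, three equal level arms 120 degrees apart: bars 14 mm wide, 16 mm high (18 mm free beneath), each ending in a round holder 28 mm across, top 110 mm above the bench, centred 115 mm from the axis. Hub radius 24 mm; black knob on it, radius 13 mm, top 123 mm.
- rotor (a joint): turn of the rotor in rad, counter-clockwise from above positive; 0 when the arm with the tube points along the reader's +x. It turns freely either way, many turns, with light friction (about 0.06 N m) and stays where it is left; no detents.
- rotor_lift (a joint): height in m by which the rotor is lifted off its spindle; 0 when seated. It is held down only by its weight, about 0.35 kg.
- tube: the only tube on the rotor: clear, with a white cap, upright, 22 mm across the cap, 36 mm tall, fixed in the holder of one arm; the other two holders are empty. Origin at the centre of its underside, 115 mm from the rotor axis and 110 mm above the bench. Not to be touched.
- lens_front (a point): where the tube must stand: in front of the detector lens, 115 mm from the rotor axis, 120 mm above the bench. Detector: fixed grey block 50 mm wide, top 135 mm above the bench, on the deck 150 to 195 mm from the axis, within 0.6 rad of the reader's +y side; its black round lens (26 mm across) looks at the axis and ends 137 mm from it.
- scan_top (a point): centre of the top face of the scan button, a round white push button of 28 mm diameter in a grey housing on the deck, 168 mm from the rotor axis on the reader's -y side; it is pressed straight down. The spring lifts it again.
- scan (a joint): travel of the scan button in m: 0 up, 0.006 fully down (about 4 N).
- vial: bystander: loose capped amber vial, 26 mm across, 50 mm tall, standing on the deck behind the scan button (corner at the reader's +x, -y). Origin at the centre of its underside.
- bottle: bystander: loose clear bottle, 60 mm across, 130 mm tall, on the bench beside the reader's -y side. Origin at the centre of its underside.
- tipbox: bystander: loose grey pipette-tip box with clear lid, 122 x 82 x 66 mm, on the bench beside the reader's +y side. Origin at the centre of its underside.

How it is judged:
By the outcome, as a careful person would: the job done as asked, in the order asked, and still so for the second after the job is handed in, with the robot touching nothing.
It also fails if it takes over 48 s, if anything falls off the work surface, if the arm or the gripper's body presses on something with over 40 N, if the wrist force passes 120 N, or if a joint passes its speed limit or range.

## Working session

There is one attempt and no reset: what is moved stays moved. The work goes in short steps, Python scripts to look and compute and a tool call to move; the robot and the scene stay as the last step left them, time stands still between calls to the robot, and variables do not carry over. Pictures are saved under pics/ and viewed, at most 10 in all, crops included, and the job is handed in when it is done.

Besides the shell and the picture viewer there is one more tool, called as a command line: name --argument value ..., lists and objects as JSON in quotes. drive_tool: Moves the arm, as the interface text tells. Its arguments: {"type":"object","properties":{"increments":{"type":"array","items":{"type":"object","properties":{"linear":{"type":"array","items":{"type":"number"}},"dr":{"type":"array","items":{"type":"number"}}}}},"grip":{"type":"number"}},"required":["increments"]}

```bash
mkdir -p pics
cat > h.py <<'E'
import numpy as np, cv2
from workcell import manip
def snap(n,tag):
    im,d=manip.camera(n); cv2.imwrite(f'pics/{tag}.png',im); np.save(f'pics/{tag}.npy',d); return im,d
def cam(n):
    m=manip.camera_model(n); return np.array(m['K']),cv2.Rodrigues(np.array(m['rvec'],float))[0],np.array(m['tvec'],float).ravel()
def ray(n,u,v,z):  # intersect pixel ray with plane z
    K,R,t=cam(n); d=R.T@np.linalg.solve(K,[u,v,1.]); c=-R.T@t
    return c+d*(z-c[2])/d[2]
def proj(n,p):
    K,R,t=cam(n); q=K@(R@np.array(p,float)+t); return q[:2]/q[2]
def cloud(n,d):
    K,R,t=cam(n); v,u=np.mgrid[:d.shape[0],:d.shape[1]]
    P=(np.linalg.inv(K)@np.stack([u,v,np.ones_like(u)]).reshape(3,-1))*d.ravel()
    return (R.T@(P-t[:,None])).T.reshape(*d.shape,3)
E
python3 - <<'E'
from h import *
snap('top','t0');snap('side','s0')
s=manip.sense();print(s['time_s'],s['eef_pos'],s['eef_rot'],s['opening'],manip.tips_ahead)
for n in('top','side'):
    K,R,t=cam(n);print(n,K[0,0],-R.T@t,R[2])
E
```

```text
0.1 [0.22659468 0.50094698 0.24764199] [ 2.10803334e-01  9.77528303e-01 -5.97923905e-04 -1.15903185e-04] 0.08501245266337888 0.017
top 447.02140964844676 [0.34931439 0.05334132 1.08280725] [ 0.2088864   0.01871731 -0.97776078]
side 442.43304798987845 [ 0.28805633 -0.6479011   0.81884303] [ 0.25147245  0.68847105 -0.68027143]
```

View pics/t0.png

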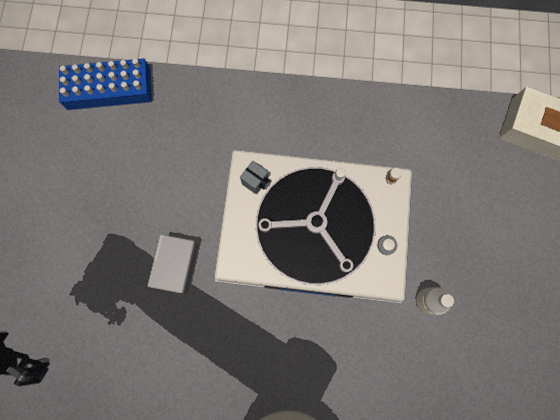

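View pics/s0.png

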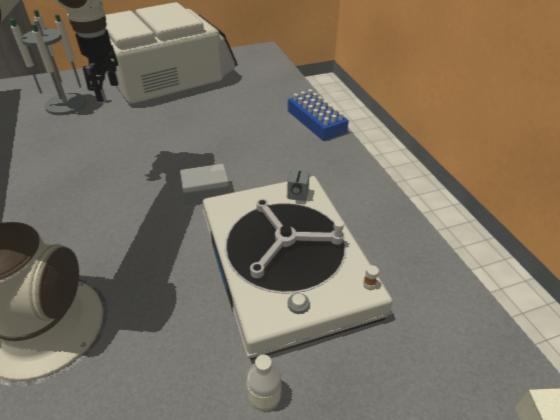

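The top view shows the hub at (317,221), the tube at (340,174), and empty holders at (265,225) and (346,266). The detector is at (255,177), the button at (388,244), the vial at (394,176), the bottle at (440,300) and the tip box at (172,263). I'll take an enlarged crop for finer readings.

Run:
```python
from h import *
im=cv2.imread('pics/t0.png')[145:305,210:415]; cv2.imwrite('pics/t0c.png',cv2.resize(im,None,fx=3.7,fy=3.7,interpolation=cv2.INTER_CUBIC))
for n,u,v,z in [('hub',317,221,.123),('h1',264.5,225,.11),('h2',346,265.5,.11),('det',255,172,.135),('btn',388,243,.1),('c1',234,152,.075),('c2',411,170,.075),('c3',405,300,.075),('c4',216,281,.075)]:
    print(n,ray('top',u,v,z).round(4))
P=cloud('top',np.load('pics/t0.npy'))
for u,v in [(317,221),(388,243),(340,174),(250,172),(300,180),(394,174)]: print(u,v,P[v,u].round(3))
```

```text
hub [ 0.5358 -0.0128  0.123 ]
h1 [0.5185 0.1011 0.11  ]
h2 [ 0.4465 -0.0837  0.11  ]
det [0.6304 0.1327 0.135 ]
btn [ 0.5057 -0.1746  0.1   ]
c1 [0.6926 0.1925 0.075 ]
c2 [ 0.6875 -0.2268  0.075 ]
c3 [ 0.3864 -0.2233  0.075 ]
c4 [0.3884 0.1977 0.075 ]
317 221 [ 0.536 -0.013  0.124]
388 243 [ 0.506 -0.176  0.096]
340 174 [ 0.641 -0.053  0.144]
250 172 [0.629 0.143 0.138]
300 180 [0.638 0.031 0.076]
394 174 [ 0.659 -0.176  0.122]
```

View pics/t0c.png

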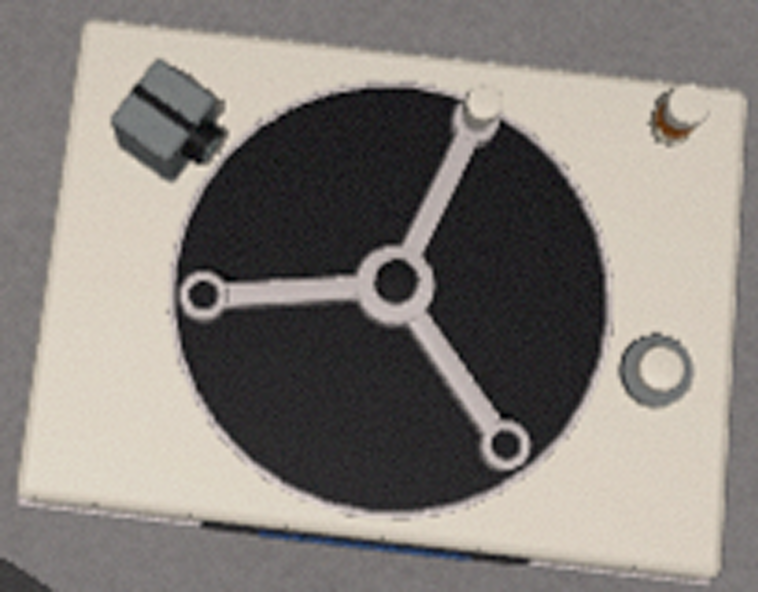

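```bash
cat >> h.py <<'E'
H=np.array([.5358,-.0128])
def arms(n,d,zr=(.100,.118)):
    P=cloud(n,d)-np.r_[H,0]; r=np.hypot(P[...,0],P[...,1]); m=(d>0)&(P[...,2]>zr[0])&(P[...,2]<zr[1])&(r>.035)&(r<.125)
    a=np.degrees(np.arctan2(P[m][:,1],P[m][:,0])); return P[m],a
def fit(n,d,guess,**k):
    P,a=arms(n,d,**k); g=guess; 
    for _ in range(4):
        e=(a-g+60)%120-60; e=e[abs(e)<15]; g+=np.median(e)
    out=[]
    for i in range(3):
        e=(a-g-120*i+180)%360-180; out.append((round(float(np.median(e[abs(e)<12])),2),int((abs(e)<12).sum())))
    return g,out
E
python3 - <<'E'
from h import *
for n,tag in(('top','t0'),('side','s0')):
    d=np.load(f'pics/{tag}.npy'); P=cloud(n,d)
    print(n,fit(n,d,98.6))
    for name,x,y,w,z0,z1 in[('det',.625,.135,.05,.128,.142),('knob',.536,-.013,.02,.117,.13),('btn',.506,-.175,.03,.085,.12),('cap',.641,-.055,.025,.135,.155)]:
        m=(d>0)&(abs(P[...,0]-x)<w)&(abs(P[...,1]-y)<w)&(P[...,2]>z0)&(P[...,2]<z1); Q=P[m]
        if len(Q)<5: print(name,len(Q));continue
        c,s,a=cv2.minAreaRect((Q[:,:2]*1000).astype(np.float32)); c=np.array(c)/1000
        v=c-H; print(name,len(Q),'rect',c.round(4),np.round(s,1),round(a,1),'mean',Q.mean(0).round(4),'zmax',np.percentile(Q[:,2],90).round(4),'ang',np.degrees(np.arctan2(v[1],v[0])).round(1),np.hypot(*v).round(4))
E
```

```text
top (np.float64(98.62553537676567), [(-0.09, 312), (0.14, 333), (0.39, 243)])
det 495 rect [0.6221 0.1291] [59.9 50.5] 61.2 mean [0.6226 0.1325 0.1338] zmax 0.1364 ang 58.7 0.1661
knob 106 rect [ 0.5369 -0.0128] [24.7 22.2] 3.8 mean [ 0.5365 -0.0128  0.1222] zmax 0.1243 ang 0.6 0.0011
btn 245 rect [ 0.5035 -0.1763] [41.7 41.4] 28.5 mean [ 0.5027 -0.1761  0.0913] zmax 0.0971 ang -101.2 0.1666
cap 83 rect [ 0.6429 -0.0541] [20.3 20.2] 39.6 mean [ 0.6427 -0.054   0.1444] zmax 0.1474 ang -21.1 0.1148
side (np.float64(98.49338228390587), [(2.47, 232), (1.2, 308), (-3.14, 298)])
det 284 rect [0.6197 0.1297] [59.5 50. ] 58.4 mean [0.6205 0.1302 0.1337] zmax 0.136 ang 59.5 0.1653
knob 90 rect [ 0.5349 -0.0125] [27.3 22.1] 70.2 mean [ 0.5343 -0.0135  0.1218] zmax 0.1237 ang 159.9 0.001
btn 297 rect [ 0.5013 -0.176 ] [41.4 41.7] 67.7 mean [ 0.5002 -0.1797  0.0912] zmax 0.0972 ang -101.9 0.1668
cap 86 rect [ 0.6418 -0.0549] [22.4 20.5] 57.3 mean [ 0.6407 -0.0566  0.1431] zmax 0.1464 ang -21.7 0.1141
```

drive_tool --increments '[{"linear":[0,0,0],"dr":[0,0,-0.14]},{"linear":[0,0,0],"dr":[0,0,-0.14]},{"linear":[0,0,0],"dr":[0,0,-0.14]},{"linear":[0,0,0],"dr":[0,0,-0.155]},{"linear":[0,0,0]}]' --grip 0

```text
invalid input
```

drive_tool --increments '[{"linear":[0,0,0],"dr":[0,0,-0.144]},{"linear":[0,0,0],"dr":[0,0,-0.144]},{"linear":[0,0,0],"dr":[0,0,-0.144]},{"linear":[0,0,0],"dr":[0,0,-0.143]},{"linear":[-1.73,-3.2,0],"dr":[0,0,0]},{"linear":[-1.73,-3.2,0],"dr":[0,0,0]},{"linear":[-1.73,-3.2,0],"dr":[0,0,0]},{"linear":[-1.73,-3.2,0],"dr":[0,0,0]},{"linear":[-1.73,-3.2,0],"dr":[0,0,0]},{"linear":[-1.73,-3.2,0],"dr":[0,0,0]},{"linear":[-1.73,-3.2,0],"dr":[0,0,0]},{"linear":[-1.73,-3.2,0],"dr":[0,0,0]},{"linear":[-1.73,-3.2,0],"dr":[0,0,0]},{"linear":[-1.73,-3.2,0],"dr":[0,0,0]},{"linear":[-1.73,-3.2,0],"dr":[0,0,0]},{"linear":[-1.73,-3.2,0],"dr":[0,0,0]},{"linear":[-1.73,-3.2,0],"dr":[0,0,0]},{"linear":[-1.73,-3.2,0],"dr":[0,0,0]},{"linear":[-1.73,-3.2,0],"dr":[0,0,0]},{"linear":[0,0,0],"dr":[0,0,0]}]' --grip 0

```text
time_s: 2.1
eef_pos: [0.5567, 0.0623, 0.247]
eef_rot: [-0.073, 0.997, -0.0, -0.001]
ft_force: [-0.4, 1.1, 0.2]
opening: 0.0
gripper_force: 0.0
```

drive_tool --increments '[{"linear":[0,0,3],"dr":[0,0,0]},{"linear":[0,0,3],"dr":[0,0,0]},{"linear":[0,0,3],"dr":[0,0,0]},{"linear":[0,0,3],"dr":[0,0,0]},{"linear":[0,0,1.4],"dr":[0,0,0]},{"linear":[0,0,0],"dr":[0,0,0]}]'

```text
time_s: 2.7
eef_pos: [0.5538, 0.0656, 0.1124]
eef_rot: [-0.075, 0.997, -0.0, -0.002]
ft_force: [0.3, 0.0, 0.7]
opening: 0.0003
gripper_force: 0.0
```

Run:
```python
from h import *
im,d=snap('side','s1'); cv2.imwrite('pics/s1c.png',cv2.resize(im[150:330,190:400],None,fx=3.3,fy=3.3,interpolation=cv2.INTER_CUBIC))
s=manip.sense();print(s['eef_pos'],s['ft_force'],s['q'])
```

```text
[0.55465164 0.06560655 0.11428085] [-0.44250138  0.65610011  0.75309866] [ 1.17704233e-01  9.88347626e-02 -6.97680949e-02  1.40325076e+00
  6.86598793e-05 -3.28276871e-02]
```

View pics/s1c.png

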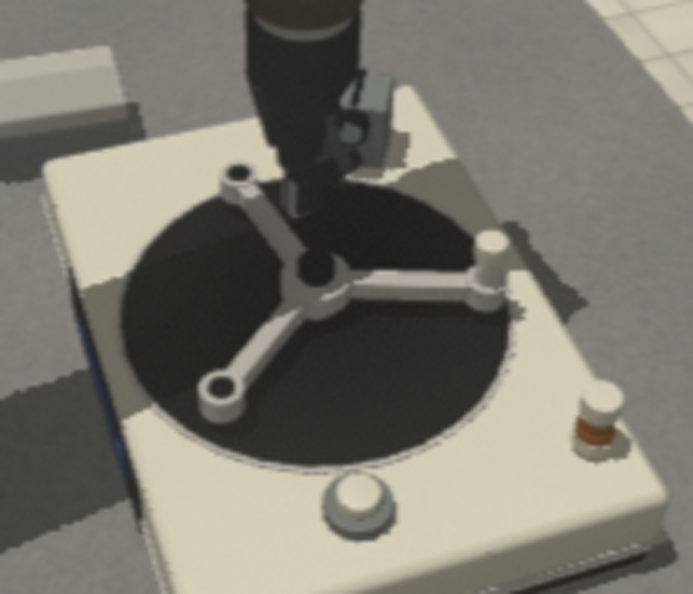

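drive_tool --increments '[{"linear":[0.6,0,0],"dr":[0,0,0]},{"linear":[0.6,0,0],"dr":[0,0,0]},{"linear":[0.36,0.07,0],"dr":[0,0,-0.05]},{"linear":[0.36,0.07,0],"dr":[0,0,-0.05]},{"linear":[0.72,0.14,0],"dr":[0,0,-0.1]},{"linear":[0.72,0.14,0],"dr":[0,0,-0.1]},{"linear":[0.72,0.14,0],"dr":[0,0,-0.1]},{"linear":[0.72,0.14,0],"dr":[0,0,-0.1]},{"linear":[0.72,0.14,0],"dr":[0,0,-0.1]},{"linear":[0.72,0.14,0],"dr":[0,0,-0.1]},{"linear":[0.72,0.14,0],"dr":[0,0,-0.1]},{"linear":[0.72,0.14,0],"dr":[0,0,-0.1]},{"linear":[0.72,0.14,0],"dr":[0,0,-0.1]},{"linear":[0.72,0.14,0],"dr":[0,0,-0.1]},{"linear":[0.36,0.07,0],"dr":[0,0,-0.05]},{"linear":[0.36,0.07,0],"dr":[0,0,-0.05]},{"linear":[0,0,0],"dr":[0,0,0]}]'

```text
time_s: 4.45
eef_pos: [0.4709, 0.0227, 0.1154]
eef_rot: [-0.625, 0.781, -0.001, 0.001]
ft_force: [-0.7, -0.6, -0.8]
opening: -0.0002
gripper_force: 0.0
```

```bash
cat > m.py <<'E'
from h import *
import sys
for n in('top','side'):
    im,d=snap(n,n[0]+sys.argv[1]); P=cloud(n,d); hub=dict(top=[.5365,-.0128],side=[.5347,-.013])[n]
    r=np.hypot(P[...,0]-hub[0],P[...,1]-hub[1])
    m=(d>0)&(P[...,2]>.137)&(P[...,2]<.155)&(abs(r-.115)<.016); Q=P[m]; 
    A=np.degrees(np.arctan2(Q[:,1]-hub[1],Q[:,0]-hub[0])); k=(A>0)&(A<75); Q=Q[k]
    if len(Q)>5:
        c,s,a=cv2.minAreaRect((Q[:,:2]*1000).astype(np.float32)); v=np.array(c)/1000-hub
        print(n,len(Q),'cap ang',np.degrees(np.arctan2(v[1],v[0])).round(2),np.hypot(*v).round(4),np.round(s,1))
    for i in(0,1,2):
        g=59+120*i; m=(d>0)&(P[...,2]>.100)&(P[...,2]<.118)&(r>.03)&(r<.12); A=np.degrees(np.arctan2(P[m][:,1]-hub[1],P[m][:,0]-hub[0])); e=(A-g+180)%360-180; e=e[abs(e)<25]
        if len(e): print('  arm',g,len(e),np.median(e).round(2))
s=manip.sense();print(s['time_s'],s['eef_pos'],s['eef_rot'],s['ft_force'])
E
python3 m.py 2
python3 -c "
from h import *
a=cv2.imread('pics/t2.png')[145:305,210:415];b=cv2.imread('pics/s2.png')[150:330,190:400]
cv2.imwrite('pics/c2.png',np.hstack([cv2.resize(a,(395,308)),cv2.resize(b,(395,308))]))"
```

```text
arm 299 77 -13.9
side 67 cap ang 46.46 0.1146 [22.3 19.9]
  arm 59 215 -14.07
  arm 179 350 -11.66
  arm 299 294 -14.4
4.55 [0.47111396 0.02295285 0.11509781] [-6.24298568e-01  7.81185519e-01 -4.15298639e-04  5.57817996e-04] [-0.07330231 -0.24885761  0.57843355]
```

View pics/c2.png

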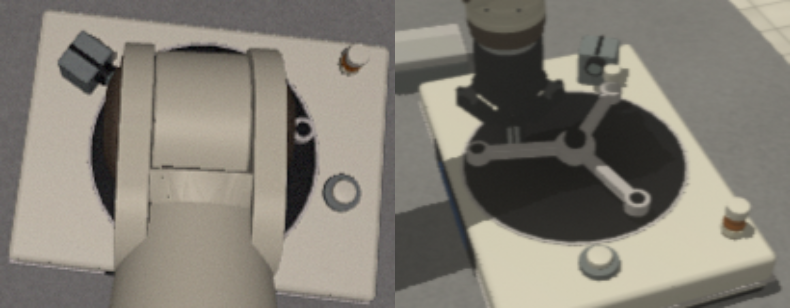

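The left half (top view) has the arm hiding the rotor. The right half (side view) shows the tube short of the lens and the fingers against the arm; the tube's angle is 46.5°, and the lens is at about 59°.

drive_tool --increments '[{"linear":[0.36,0.07,0],"dr":[0,0,-0.05]},{"linear":[0.36,0.07,0],"dr":[0,0,-0.05]},{"linear":[0.36,0.07,0],"dr":[0,0,-0.05]},{"linear":[0.22,0.04,0],"dr":[0,0,-0.03]},{"linear":[0.14,0.03,0],"dr":[0,0,-0.02]},{"linear":[0,0,0],"dr":[0,0,0]},{"linear":[0,0,0],"dr":[0,0,0]}]'

```text
time_s: 5.25
eef_pos: [0.4663, 0.0092, 0.1144]
eef_rot: [-0.699, 0.715, -0.0, 0.0]
ft_force: [-0.2, -0.7, 0.1]
opening: -0.0
gripper_force: 0.0
```

```bash
python3 m.py 3
```

```text
top 71 cap ang 57.35 0.1161 [17.4 20.5]
  arm 59 18 3.79
side 66 cap ang 57.39 0.1149 [20.5 20.7]
  arm 59 201 -2.3
  arm 179 371 -0.9
  arm 299 314 -3.46
5.35 [0.46625244 0.0092146  0.11436449] [-6.99565328e-01  7.14568640e-01 -1.00938791e-04  3.42949724e-05] [ 0.23781255 -0.25534003  0.77623594]
```

drive_tool --increments '[{"linear":[0.1,0.02,0],"dr":[0,0,-0.014]},{"linear":[0.1,0.02,0],"dr":[0,0,-0.014]},{"linear":[0,0,0],"dr":[0,0,0]},{"linear":[0,0,0],"dr":[0,0,0]},{"linear":[-1,0,0],"dr":[0,0,0]},{"linear":[-1,0,0],"dr":[0,0,0]},{"linear":[0,0,-3],"dr":[0,0,0]},{"linear":[0,0,-4],"dr":[0,0,0]},{"linear":[0,0,-3],"dr":[0,0,0]},{"linear":[0,0,0],"dr":[0,0,0]}]'

```text
time_s: 6.35
eef_pos: [0.467, 0.0281, 0.2185]
eef_rot: [0.71, -0.704, 0.002, -0.002]
ft_force: [0.4, -0.6, -0.1]
opening: -0.0
gripper_force: 0.0
```

```bash
python3 m.py 4
```

```text
side 63 cap ang 59.26 0.1152 [24.6 19. ]
  arm 59 200 -0.6
  arm 179 318 2.03
  arm 299 312 -2.1
6.45 [0.46592343 0.02783005 0.21456479] [ 7.09923885e-01 -7.04278190e-01  3.59757730e-04 -4.22377530e-04] [-0.91751474  0.23174588  0.25449209]
```

drive_tool --increments '[{"linear":[3.4,-0.6,0],"dr":[0,0,0]},{"linear":[3.4,-0.6,0],"dr":[0,0,0]},{"linear":[3.4,-0.6,0],"dr":[0,0,0]},{"linear":[3.4,-0.6,0],"dr":[0,0,0]},{"linear":[3.4,-0.6,0],"dr":[0,0,0]},{"linear":[3.4,-0.6,0],"dr":[0,0,0]},{"linear":[0,0,0],"dr":[0,0,0]},{"linear":[0,0,0],"dr":[0,0,0]}]'

```text
time_s: 7.25
eef_pos: [0.5027, -0.1766, 0.2127]
eef_rot: [0.709, -0.705, -0.001, 0.0]
ft_force: [-1.3, -0.8, -1.5]
opening: -0.0001
gripper_force: 0.0
```

```bash
python3 m.py 5
python3 - <<'E'
from h import *
P=cloud('side',np.load('pics/s0.npy'))
for n,t in(('top','t0'),('side','s0')):
    d=np.load(f'pics/{t}.npy');P=cloud(n,d); m=(d>0)&(np.hypot(P[...,0]-.503,P[...,1]+.176)<.03)&(P[...,2]>.08)
    Q=P[m];print(np.histogram(Q[:,2],np.arange(.078,.104,.002))); W=Q[Q[:,2]>.0945]; print(n,cv2.minEnclosingCircle((W[:,:2]*1000).astype(np.float32)),W.mean(0))
a=cv2.imread('pics/t5.png')[145:305,210:415];b=cv2.imread('pics/s5.png')[150:330,190:400]
cv2.imwrite('pics/c5.png',np.hstack([cv2.resize(a,(395,308)),cv2.resize(b,(395,308))]))
E
```

```text
top 81 cap ang 58.94 0.1148 [20.1 20.3]
  arm 59 258 0.72
  arm 179 310 -0.35
  arm 299 303 -0.18
  arm 179 269 1.85
  arm 299 176 -1.75
7.35 [ 0.50281824 -0.17568049  0.21348883] [ 7.09910738e-01 -7.04291302e-01 -6.78415689e-04  2.13913256e-04] [-0.15556263  0.32484745 -0.250708  ]
(array([ 0,  8, 25, 65, 57, 17,  9, 19, 46, 42, 10,  1]), array([0.078, 0.08 , 0.082, 0.084, 0.086, 0.088, 0.09 , 0.092, 0.094,
       0.096, 0.098, 0.1  , 0.102]))
top ((503.7242431640625, -175.8358917236328), 13.931777954101562) [ 0.50390185 -0.17653642  0.09641732]
(array([ 0, 12, 21, 65, 82, 26,  8, 10, 52, 62, 12,  0]), array([0.078, 0.08 , 0.082, 0.084, 0.086, 0.088, 0.09 , 0.092, 0.094,
       0.096, 0.098, 0.1  , 0.102]))
side ((501.31927490234375, -176.98915100097656), 13.927943229675293) [ 0.50103496 -0.17703015  0.09646293]
```

View pics/c5.png

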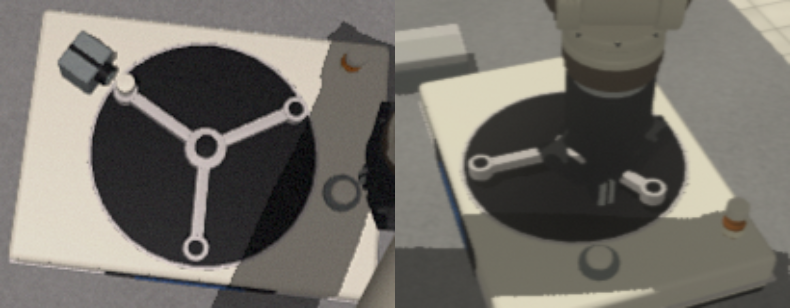

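The left half shows the tube in line with the lens: 58.9° measured for both. The fingertips are over the button, so I'll press it now.

drive_tool --increments '[{"linear":[0,0,3],"dr":[0,0,0]},{"linear":[0,0,3],"dr":[0,0,0]},{"linear":[0,0,2],"dr":[0,0,0]},{"linear":[0,0,1],"dr":[0,0,0]},{"linear":[0,0,0.5],"dr":[0,0,0]},{"linear":[0,0,0.4],"dr":[0,0,0]},{"linear":[0,0,0.3],"dr":[0,0,0]},{"linear":[0,0,0],"dr":[0,0,0]},{"linear":[0,0,0],"dr":[0,0,0]}]'

```text
time_s: 8.25
eef_pos: [0.5035, -0.1766, 0.113]
eef_rot: [0.71, -0.704, 0.0, -0.0]
ft_force: [1.3, 1.1, 1.8]
opening: 0.0001
gripper_force: 0.7
```

drive_tool --increments '[{"linear":[0,0,0.2],"dr":[0,0,0]},{"linear":[0,0,0.2],"dr":[0,0,0]},{"linear":[0,0,0.1],"dr":[0,0,0]},{"linear":[0,0,0],"dr":[0,0,0]},{"linear":[0,0,0],"dr":[0,0,0]}]'

```text
time_s: 8.75
eef_pos: [0.5035, -0.1766, 0.108]
eef_rot: [0.71, -0.704, 0.001, -0.0]
ft_force: [-0.1, 1.5, 7.2]
opening: 0.0
gripper_force: 3.3
```

drive_tool --increments '[{"linear":[0,0,0.1],"dr":[0,0,0]},{"linear":[0,0,0.1],"dr":[0,0,0]},{"linear":[0,0,0],"dr":[0,0,0]},{"linear":[0,0,0],"dr":[0,0,0]}]'

```text
time_s: 9.15
eef_pos: [0.5036, -0.1767, 0.1077]
eef_rot: [0.71, -0.704, 0.001, -0.001]
ft_force: [-4.3, 3.8, 18.6]
opening: -0.0003
gripper_force: 9.7
```

The TCP stopped moving while the force rose to 18.6 N, so the button is at its stop. Now I'll release it.

drive_tool --increments '[{"linear":[0,0,-0.4],"dr":[0,0,0]},{"linear":[0,0,-0.6],"dr":[0,0,0]},{"linear":[0,0,-2],"dr":[0,0,0]},{"linear":[0,0,-4],"dr":[0,0,0]},{"linear":[0,0,-4],"dr":[0,0,0]},{"linear":[0,0,0],"dr":[0,0,0]},{"linear":[0,0,0],"dr":[0,0,0]}]'

```text
time_s: 9.85
eef_pos: [0.5033, -0.1768, 0.2158]
eef_rot: [0.71, -0.705, 0.0, -0.0]
ft_force: [0.3, 1.0, -0.1]
opening: -0.0001
gripper_force: 0.0
```

```bash
python3 m.py 6
python3 - <<'E'
from h import *
for n in 'ts':
    d=np.load(f'pics/{n}6.npy');P=cloud({'t':'top','s':'side'}[n],d); m=(d>0)&(np.hypot(P[...,0]-.503,P[...,1]+.176)<.011)&(P[...,2]<.11)
    print(n,m.sum(),np.median(P[m][:,2]))
E
```

```text
top 81 cap ang 58.94 0.1154 [20.8 19.6]
  arm 59 261 0.97
  arm 179 309 -0.32
  arm 299 303 -0.23
  arm 179 273 1.87
  arm 299 175 -1.39
9.95 [ 0.50263349 -0.17654536  0.21390333] [ 7.09689441e-01 -7.04513781e-01 -9.52011215e-04  5.68317733e-04] [ 0.3825451  -0.363964   -0.42548935]
t 79 0.09615003143626599
s 80 0.09631813451780857
```

The button is back up, the tube is still lined up, and the robot is touching nothing.

```bash
python3 -c "from workcell import manip; print(manip.sign_off())"
```

```text
the job is handed in; nothing more can be done
None
```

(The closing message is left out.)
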